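# Slide a drying tray under the tagging press and set the punch in its socket

## Robot

A 6-joint arm with a two-finger parallel gripper is mounted at the origin on the work surface. World frame = base frame: x ahead of the robot, y to its left, z up, the work surface at z = 0. Lengths are in m, angles in degrees, forces in N, time in s.
With the tool pointing down it reaches from about 0.4 to 0.825 m from the base axis. Payload 7 kg.
Tool frame: the origin (TCP) lies at the very end of the fingers, on their centre line; the grasp point (between the pads) lies 19 mm behind it (ctrl.grip_depth is the distance from the TCP to the grasp point, in m); z points along the fingers, y is the line along which they close (so a half turn about z gives the same grasp; the last joint's range is limited). The gripper opens to 88 mm and grips with 3 to 60 N. Pads are 19 mm wide; open, the fingers measure 130 mm over their backs; the gripper's body (78 mm by 193 mm) begins 47 mm behind the grasp point.
Start: joints at [84.001, 20.546, 0.682, 0, -70.136, -16.507], TCP at [0.258, 0.624, 0.227] pointing down, gripper open.
Joint ranges: [-176.03, 176.03], [-82.01, 121.73], [-58.28, 71.71], [-173.87, 95.51], [-174.79, -0.11], [-173.66, 173.66]. Speed limits (degrees/s): [136.94, 136.94, 172.46, 180, 180, 180].

## Interface

Orientations are given as [roll, pitch, yaw] about the fixed x, y, z axes, in that order (R = Rz(yaw) Ry(pitch) Rx(roll)).
In Python, from plant import get_obs, eyes, ctrl, spotter gives the robot as it stands.
- The arm moves only by the shell command python3 -m crank 'ROWS'. ROWS is JSON, one flat list of numbers, 7 for each row, row after row: the turn, a rotation vector about the tool's x, y, z in rad, then the shift along the tool's x, y, z in mm, then the opening, from 0 (shut) to 1 (fully open). A call has 1 to 5 rows; each row shifts and turns the commanded pose from where the row before left it, along the tool's axes as they then stand; what a row does not reach is not made up. A row lasts 1/8 s, in which the tool goes at most 62.5 mm and 10.7 degrees, less where a joint would pass 70% of its speed; a pose out of reach is approached as far as the arm can. A call is refused whole if a number of a shift passes 62.5 or a number of a turn 0.188, either way. A call with a gripper value outside its range is refused whole. The fingers move at their own pace and stop on an object; the grip force is fixed at half the most. Time passes only in rows, so rows that do not move let the fingers close. It gives the time, the measured TCP pose, the force, the opening and the grip force at its end, in the units of the state.
- get_obs(): the state, without advancing time (a new reading comes with each control period).
- eyes.snapshot(name): name is "scene" or "top" or "wrist"; returns the picture (384x512x3 uint8, blue, green, red); there is no depth.
- eyes.camera_model(name): a dict with "fx", "fy", "cx", "cy" (pixels), "extrinsics" (4x4, takes a point from camera to world coordinates). Camera axes: x right, y down, z forward; pixel columns grow to the right and rows downward; lengths in m; the calibration is good to about 2 mm. The wrist camera is an equidistant fisheye: a pixel r from the principal point sees the ray r / f radians off the axis. A picture is of the moment at which its call begins: read the wrist's pose just before it. camera_model takes no time and is no camera call; for the wrist camera it gives the pose at the moment of the call.
- ctrl.close_job(): hands the job in; it is judged then, once.
Trained networks look in the newest picture that a camera, given by its name, has taken for a name from the list of things; names that differ only in an ending like _2 or _b are one class to them, and where a whole thing is asked for, a point or a joint stands for the part that bears it (a point fixed in the world has none). Each returns a list of dicts, best first, with "p" (0 to 1); they miss things now and then, are a little off and sometimes report something else, mostly with a low value. They report only what shows in the picture. A call takes as long as a camera call.
- spotter.outline_of(camera, target): "region" (384x512 bool, what is visible of it) and "rect" ([left, top, width, height] in pixels, round what is visible of it).
- spotter.place_of(camera, target): "location" ([column, row] in pixels: a listed point, or the origin of a listed thing).
The state is a dict: "clock": time; "joint_pos": joint angles; "qvel": joint speeds; "tau": joint torques, N m; "tool_pos": TCP position; "orientation": TCP orientation; "force": force on the tool from outside, world axes, zero at the start; "moment": the same for the moment, N m; "opening": finger opening in m; "gripper_force": force on a finger pad.
Only numpy, scipy, OpenCV 4.12 (cv2) and the standard library are available. Lean on these libraries where they do the work, as an engineer would, in place of code of your own. Each camera call takes 0.05 s, during which the arm holds its last target. There are 200 camera calls.

## Task

Slide the aluminium drying tray along the table, without lifting it, until the small round socket in its raised deck sits under the tip of the bench press, with the plunger still up. Then press the plunger's knob down until the tip stands on the bottom of the socket and bears on it with at least 6 N, but never more than 30 N, hold for a moment and let the plunger spring back up. Leave the tray where it is, and do not knock the jar, cup, can or bowl about.

Things in the scene. Friction and masses are not known exactly. Their poses are not given: they have to be found in the camera images.
- tray: Aluminium tray, 200 x 160 mm, 0.6 kg or so, loose, lying flat. Origin: on its underside, mid-width; z up, x towards its back: front edge at x = -85, back edge at x = +115, sides at y = +-80 mm. In front an open pan, behind it (x = +20 to +115) a raised deck 18 mm high. Centre of mass near x = +5 to +15 mm.
- pan (a point): Centre of the pan's floor (-30, 0, 3 mm of the tray). The pan is 100 mm long (x) and 150 mm wide (y) inside, floor 3 mm thick; walls at front and sides 5 mm thick, tops 22 mm above the table; its back is the deck's upright face, top 18 mm. Closed fingers fit inside and can push the tray by any of the four faces.
- mark (a point): Centre of the mouth of the socket in the tray's deck, at (90, 0, 18) mm of the tray: a round blind hole, 13 mm in diameter, 10 mm deep (its bottom is 8 mm above the table). The only hole in the tray.
- press: Grey bench press bolted to the table. Origin: on the table below the tip; x points from the tip back to the column. Round head 42 mm wide, 105 to 175 mm above the table; arm back to a column 50 mm square at x = 100 to 150 mm; foot 16 mm high, 130 mm wide, x = 95 to 215 mm. The tray slides on the bare table below the head.
- plunger (a joint): Travel of the press's sprung plunger: 0 up, grows downwards to 0.048 m. The spring needs about 3 N at the top and 6 N at the end. At about 0.042 the tip stands on the bottom of the socket; at about 0.032 it has stopped on top of the deck, beside the socket.
- plunger_tip (a point): Centre of the lower end of the plunger's tip, a flat-ended pin 6 mm in diameter, 16 mm long below a 16 mm rod; 50 mm above the table when up.
- plunger_top (a point): Centre of the top of the plunger's round knob, 46 mm in diameter (flat top 36 mm); 250 mm above the table when up. Nothing lies above it; the column's top is at 166 mm.
- jar: Bystander: glass jar, 64 mm wide, 100 mm tall. Origin: centre of its underside.
- cup: Bystander: steel cup, 76 mm wide, 85 mm tall. Origin: centre of its underside.
- can: Bystander: steel can, 60 mm wide, 90 mm tall. Origin: centre of its underside.
- bowl: Bystander: steel bowl, 110 mm wide, 45 mm tall. Origin: centre of its underside.

How it is judged (in metres and radians):
On the way, in this order (a step that is already met when the one before it is completed fails the run):
1. the socket lies under the tip, within 3 mm sideways, plunger up (less than 4 mm down), tray still (horizontal distance between mark and plunger_tip below 0.003 m and value of joint plunger below 0.004 m and linear speed of tray below 0.01 m/s), for 0.2 s.
2. the plunger is pressed down so that its tip stands on the bottom of the socket (within 2.5 mm) and bears on the tray with more than 6 N, for 0.3 s (z of plunger_tip in the frame of tray below 0.0105 m and horizontal distance between mark and plunger_tip below 0.004 m and contact force between press and tray above 6 N), for 0.3 s.
At the end, for the whole second after the job is handed in: The socket is still under the tip, within 3 mm sideways; the plunger is back up (less than 4 mm down); the tray lies flat and still; the robot touches nothing (horizontal distance between mark and plunger_tip below 0.003 m and value of joint plunger below 0.004 m and linear speed of tray below 0.005 m/s and angle between tray's own z axis and vertical below 0.03 rad and contact force between each of the fingers, the arm and anything else below 0.1 N).
It fails at once if the press bears on the tray with more than 30 N (contact force between press and tray above 30 N).
It fails at once if the tray is lifted (its origin more than 10 mm off the table) or tipped by more than 0.15 rad (height (world z) of tray above 0.01 m or angle between tray's own z axis and vertical above 0.15 rad).
It fails at once if the jar, cup, can or bowl is moved more than 30 mm (distance of any of jar, cup, can, bowl from where it was at the start of the episode above 0.03 m).
It also fails if it takes over 72 s, if anything falls off the work surface, if the arm or the gripper's body presses on something with over 40 N, if the wrist force passes 120 N, or if a joint passes its speed limit or range.

## Working session

There is one attempt and no reset: what is moved stays moved. The work goes in short steps, Python scripts to look and compute and a shell command to move; the robot and the scene stay as the last step left them, time stands still between calls to the robot, and variables do not carry over. Pictures are saved under pics/ and viewed, at most 10 in all, crops included, and the job is handed in when it is done.

```bash
mkdir -p pics; cat > h.py <<'E'
import numpy as np, cv2
from plant import get_obs, eyes, ctrl, spotter
from scipy.spatial.transform import Rotation as R
def ray(cam,uv,m=None):
    m=m or eyes.camera_model(cam); T=np.array(m["extrinsics"])
    x=(uv[0]-m["cx"])/m["fx"]; y=(uv[1]-m["cy"])/m["fy"]
    if cam=="wrist":
        r=np.hypot(x,y); d=np.array([x*np.sinc(r/np.pi),y*np.sinc(r/np.pi),np.cos(r)])
    else: d=np.array([x,y,1.])
    return T[:3,3],T[:3,:3]@d
def at(cam,uv,z,m=None):
    o,d=ray(cam,uv,m); return o+d*(z-o[2])/d[2]
def obs():
    o=get_obs(); print("t",o["clock"],"p",np.round(o["tool_pos"],4),"rpy",np.round(o["orientation"],2),"F",np.round(o["force"],1),"op",o["opening"])
    return o
E
python3 - <<'E'
from h import *
obs()
hz=dict(tray=0,pan=.003,mark=.018,press=0,plunger_tip=.05,plunger_top=.25,jar=0,cup=0,can=0,bowl=0)
ims=[]
for c in("scene","top"):
    im=eyes.snapshot(c); ims.append(im.copy())
    for n,z in hz.items():
        r=spotter.place_of(c,n)
        for q in r[:2]:
            print(c,n,round(q["p"],2),np.round(q["location"],1),np.round(at(c,q["location"],z)[:2],4))
    cv2.imwrite(f"pics/{c}0.png",im)
E
```

```text
t 0.0 p [0.2582 0.6231 0.2256] rpy [ 1.7991e+02 -1.0000e-02 -2.2510e+01] F [ 0.  -0.2 -0.2] op 0.08784885614745172
scene tray 0.72 [241.1 217.4] [0.4861 0.0342]
scene pan 0.78 [238.6 214.5] [0.473  0.0344]
scene pan 0.42 [165.9 321.3] [ 0.686 -0.336]
scene mark 0.85 [265.7 226.5] [0.582  0.0529]
scene plunger_tip 0.97 [258.9 252.1] [ 0.6787 -0.0508]
scene plunger_top 0.75 [261.4 192.7] [ 0.6882 -0.053 ]
scene jar 0.82 [349.8 215.7] [0.6879 0.3041]
scene cup 0.56 [136.  269.8] [ 0.4883 -0.3171]
scene cup 0.36 [319.9 188.6] [0.5284 0.3345]
scene can 0.8 [317.7 189.1] [0.5259 0.3266]
scene bowl 0.72 [168.5 318.1] [ 0.6795 -0.3258]
top tray 0.91 [242.  231.7] [0.4936 0.0407]
top pan 0.63 [240.2 245.3] [0.4525 0.0468]
top pan 0.33 [357.2 226.8] [ 0.5002 -0.3098]
top mark 0.94 [238.  201.9] [0.5831 0.0505]
top mark 0.29 [243.6 231.5] [0.4932 0.0352]
top press 0.8 [269.2 173.7] [ 0.6711 -0.0469]
top press 0.69 [239.9 245.1] [0.4532 0.0478]
top plunger_tip 0.3 [152.1 172.4] [0.6741 0.3046]
top plunger_top 0.62 [270.8 154.9] [ 0.6731 -0.0452]
top jar 0.76 [151.  169.6] [0.6927 0.3205]
top cup 0.87 [359.1 229.8] [ 0.4911 -0.3158]
top can 0.73 [146.7 226.5] [0.5161 0.3315]
top bowl 0.75 [361.6 172.5] [ 0.6681 -0.3335]
```

```bash
python3 - <<'E'
import cv2
a=cv2.imread("pics/scene0.png")[130:350,100:400];b=cv2.imread("pics/top0.png")[90:310,100:400]
cv2.imwrite("pics/both.png",cv2.resize(cv2.hconcat([a,b]),(800,293),interpolation=cv2.INTER_CUBIC))
E
```

```text
(no output)
```

View pics/both.png

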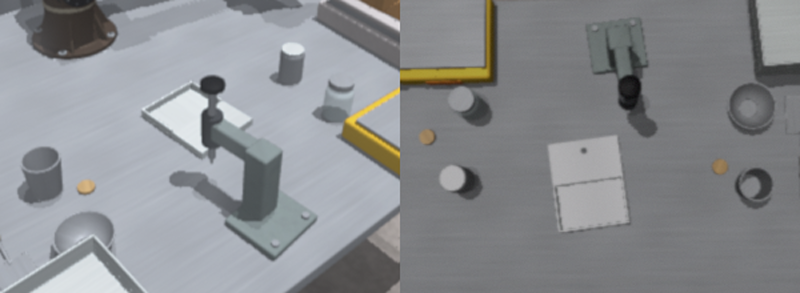

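The scene matches the detections. The tray is at about (0.493, 0.041) with yaw about 6°, its socket towards the press. The press tip is at about (0.676, -0.048), and the bystanders are well to the sides. I'll grip the tray's left pan wall near its centre of mass and slide the tray, looking with the wrist camera on the way.

```bash
python3 -m crank '[0,0,-0.167,0,0,0,1, 0,0,-0.167,0,0,0,1, 0,0,-0.167,0,0,0,1, 0,0,0,16.5,52.7,2.6,1, 0,0,0,16.5,52.7,2.6,1]'; python3 -m crank '[0,0,0,16.5,52.7,2.6,1, 0,0,0,16.5,52.7,2.6,1, 0,0,0,16.5,52.7,2.6,1, 0,0,0,16.5,52.7,2.6,1, 0,0,0,16.5,52.7,2.6,1]';python3 -m crank '[0,0,0,16.5,52.7,2.6,1, 0,0,0,16.5,52.7,2.6,1, 0,0,0,16.5,52.7,2.6,1,0,0,0,0,0,0,1,0,0,0,0,0,0,1]'
python3 - <<'E'
from h import *
obs()
m=eyes.camera_model("wrist"); im=eyes.snapshot("wrist"); cv2.imwrite("pics/w1.png",im)
print(np.round(np.array(m["extrinsics"]),3))
for n,z in dict(tray=0,pan=.003,mark=.018,plunger_tip=.05,plunger_top=.25).items():
    for q in spotter.place_of("wrist",n)[:2]:
        print(n,round(q["p"],2),np.round(q["location"],1),np.round(at("wrist",q["location"],z,m)[:2],4))
E
```

```text
clock: 1.72
tool_pos: [0.3027, 0.5213, 0.2208]
orientation: [180.0, 0.0, 6.3]
force: [0.3, 0.2, 0.4]
opening: 0.0877
gripper_force: 0.0
clock: 2.35
tool_pos: [0.4135, 0.2677, 0.2087]
orientation: [-180.0, -0.0, 6.2]
force: [1.6, -0.5, -0.4]
opening: 0.0879
gripper_force: 0.0
clock: 2.98
tool_pos: [0.4794, 0.1173, 0.2007]
orientation: [-180.0, -0.0, 6.1]
force: [0.1, 0.7, 0.4]
opening: 0.0877
gripper_force: 0.0
t 2.975 p [0.4794 0.1173 0.2007] rpy [-1.7999e+02 -1.0000e-02  6.1300e+00] F [0.1 0.7 0.4] op 0.0877211398150132
[[ 0.107 -0.947 -0.302  0.561]
 [-0.994 -0.102 -0.033  0.127]
 [ 0.     0.304 -0.953  0.359]
 [ 0.     0.     0.     1.   ]]
tray 0.72 [318.4 165.7] [0.4888 0.0439]
pan 0.78 [318.2 190.9] [0.4569 0.0395]
mark 0.64 [322.9  94.2] [0.5768 0.0548]
plunger_tip 0.97 [420.3  29. ] [ 0.6735 -0.044 ]
plunger_top 0.54 [ 97.6 123.2] [0.5485 0.1907]
```

View pics/w1.png

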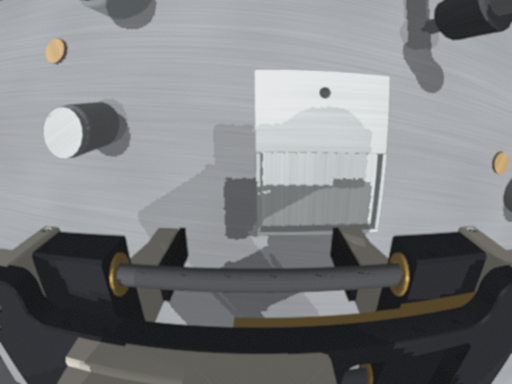

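The wrist view shows the socket at about (325, 92), the deck's back corners at (256, 71) and (388, 77), and the left wall along column 257. I'll work out the pose from these points.

```bash
python3 - <<'E'
from h import *
m=eyes.camera_model("wrist")
g=lambda u,z:at("wrist",u,z,m)[:2]
a,b=g((255.5,71),.018),g((388.5,77),.018);print(a,b,np.linalg.norm(a-b),np.degrees(np.arctan2(-(b-a)[0]*-1,-(b-a)[1])))
mk=g((325,92.5),.018)
c,d=g((258,160),.020),g((258,225),.022);print("wall",c,d,np.degrees(np.arctan2(*(c-d)[::-1])))
mid=(a+b)/2
print("mark",mk,"mid",mid,"yaw from mid",np.degrees(np.arctan2(*(mid-mk)[::-1])))
im=cv2.imread("pics/w1.png"); 
e=g((255.5,71),.018)
for y in(6.2,7,8):
    r=np.radians(y);M=np.array([[np.cos(r),-np.sin(r)],[np.sin(r),np.cos(r)]])
    print(y,"grasp",mk+M@[-.095,.0775])
E
```

```text
[0.59295606 0.13542122] [ 0.61225192 -0.02206866] 0.15866754545182127 6.985135819211207
wall [0.49118947 0.1213396 ] [0.41026971 0.11241873] 6.291079786501728
mark [0.57897293 0.05395994] mid [0.60260399 0.05667628] yaw from mid 6.557243137914903
6.2 grasp [0.47615864 0.1207467 ]
7 grasp [0.47523617 0.11930468]
8 grasp [0.47411155 0.11748427]
```

```bash
python3 -m crank '[0,0,0,-3.4,-3.1,40,1, 0,0,0,0,0,45,1, 0,0,0,0,0,45,1, 0,0,0,0,0,42,1, 0,0,0,0,0,20,1]'; python3 -m crank '[0,0,0,0,0,0,1, 0,0,0,0,0,0,0, 0,0,0,0,0,0,0, 0,0,0,0,0,0,0, 0,0,0,0,0,0,0]';python3 -m crank '[0,0,0,0,0,0,0, 0,0,0,0,0,0,0, 0,0,0,0,0,0,0, 0,0,0,0,0,0,0, 0,0,0,0,0,0,0]'
python3 - <<'E'
from h import *
obs()
m=eyes.camera_model("wrist"); im=eyes.snapshot("wrist"); cv2.imwrite("pics/w2.png",im)
E
```

```text
clock: 3.9
tool_pos: [0.4744, 0.1201, 0.0064]
orientation: [179.9, 0.1, 6.3]
force: [0.6, 1.0, -0.2]
opening: 0.0876
gripper_force: 0.0
clock: 4.53
tool_pos: [0.4758, 0.1203, 0.0091]
orientation: [-180.0, -0.1, 6.2]
force: [0.4, 0.2, -0.2]
opening: 0.0529
gripper_force: 0.0
clock: 5.15
tool_pos: [0.4755, 0.1199, 0.0085]
orientation: [180.0, 0.0, 6.2]
force: [1.4, -2.1, -0.5]
opening: 0.005
gripper_force: 30.0
t 5.15 p [0.4755 0.1199 0.0085] rpy [1.7997e+02 2.0000e-02 6.2100e+00] F [ 1.4 -2.1 -0.5] op 0.0049643867972240475
```

View pics/w2.png

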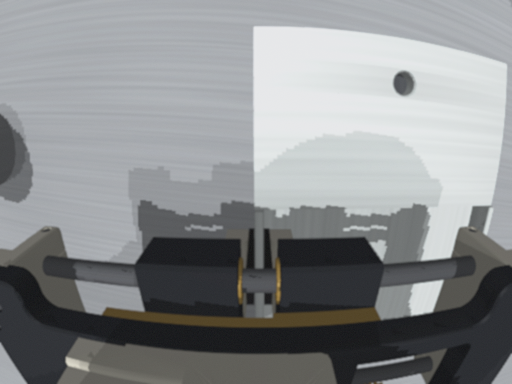

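The wall is gripped with a 5 mm opening, and the socket shows at (404, 83).

```bash
python3 - <<'E'
from h import *
m=eyes.camera_model("wrist")
mk=at("wrist",(404,83),.018,m)[:2];o=obs();p=o["tool_pos"][:2]
y=np.radians(o["orientation"][2]);A=np.array([[np.cos(y),np.sin(y)],[np.sin(y),-np.cos(y)]])
print(mk,"in tool",A@(mk-p),"shift",A@(np.array([.6755,-.047])-mk)*1e3)
E
```

```text
t 5.2 p [0.4755 0.1199 0.0085] rpy [1.7998e+02 2.0000e-02 6.2000e+00] F [ 0.6 -2.1 -0.6] op 0.0045609245443144165
[0.57859207 0.05443056] in tool [0.09541241 0.07623835] shift [ 85.37948749 111.30879757]
```

```bash
for i in 1; do python3 -m crank '[0,0,0,4,5,0,0, 0,0,0,8,10.5,0,0, 0,0,0,8,10.5,0,0, 0,0,0,8,10.5,0,0, 0,0,0,8,10.5,0,0]'; python3 -m crank '[0,0,0,10,13,0,0, 0,0,0,10,13,0,0, 0,0,0,10,13,0,0, 0,0,0,8,10,0,0, 0,0,0,4,5,0,0]'; python3 -m crank '[0,0,0,0,0,0,0, 0,0,0,0,0,0,0]'; done
python3 - <<'E'
from h import *
o=obs()
m=eyes.camera_model("wrist"); im=eyes.snapshot("wrist"); cv2.imwrite("pics/w3.png",im)
for c,n,z in[("wrist","mark",.018),("wrist","plunger_tip",.05)]:
    for q in spotter.place_of(c,n)[:2]:
        print(n,round(q["p"],2),np.round(q["location"],1),np.round(at(c,q["location"],z,m)[:2],4))
c="scene";im=eyes.snapshot(c);cv2.imwrite("pics/s3.png",im)
for n,z in[("mark",.018),("plunger_tip",.05)]:
    for q in spotter.place_of(c,n)[:2]:
        print(c,n,round(q["p"],2),np.round(q["location"],1),np.round(at(c,q["location"],z)[:2],4))
w=cv2.imread("pics/w3.png")[0:200,250:512]; s=im[180:300,180:340]
h=lambda a:cv2.resize(a,(int(a.shape[1]*380/a.shape[0]*.75),285),interpolation=cv2.INTER_CUBIC)
cv2.imwrite("pics/c3.png",cv2.hconcat([h(w),h(s)]));print(h(w).shape)
E
```

```text
clock: 5.82
tool_pos: [0.5171, 0.0766, 0.0085]
orientation: [-180.0, 0.0, 6.2]
force: [-2.7, 3.1, 3.1]
opening: 0.0046
gripper_force: 30.0
clock: 6.45
tool_pos: [0.5645, 0.0275, 0.0085]
orientation: [-180.0, 0.0, 6.2]
force: [-4.3, 4.3, 3.5]
opening: 0.0044
gripper_force: 30.0
clock: 6.7
tool_pos: [0.5644, 0.0277, 0.0085]
orientation: [180.0, -0.0, 6.2]
force: [2.2, -2.6, -0.9]
opening: 0.0045
gripper_force: 30.0
t 6.7 p [0.5644 0.0277 0.0085] rpy [ 1.7997e+02 -2.0000e-02  6.2000e+00] F [ 2.2 -2.6 -0.9] op 0.004465704729865186
mark 0.95 [402.5  86.6] [ 0.6653 -0.0372]
plunger_tip 0.63 [455.7  70.3] [ 0.6754 -0.0482]
scene mark 0.95 [259.3 257. ] [ 0.6684 -0.0408]
scene plunger_tip 0.65 [259.2 252.9] [ 0.6815 -0.052 ]
(285, 373, 3)
```

View pics/c3.png

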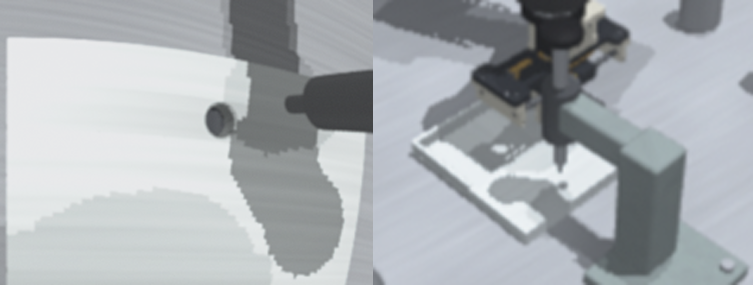

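The left half is the wrist view, with the socket at about (404, 83.5) and the tip end at about (453, 72). The right half is the scene view, with the socket at about (260, 258) and the tip at about (259, 252).

```bash
python3 - <<'E'
from h import *
for c,a,b in[("wrist",(404.4,83.5),(453.5,72)),("wrist",(402.5,86.6),(455.7,70.3)),("scene",(260,258.1),(259.2,251.8)),("scene",(259.3,257),(259.2,252.9))]:
    p,q=at(c,a,.018)[:2],at(c,b,.05)[:2]
    y=np.radians(6.2);A=np.array([[np.cos(y),np.sin(y)],[np.sin(y),-np.cos(y)]])
    print(c,p,q,(q-p)*1e3,A@(q-p)*1e3)
w=cv2.imread("pics/w3.png")[50:110,380:480];cv2.imwrite("pics/c4.png",cv2.resize(w,(800,480),interpolation=cv2.INTER_CUBIC))
E
```

```text
wrist [ 0.66687365 -0.03749444] [ 0.673927   -0.04635363] [ 7.05335146 -8.85919403] [6.0553089 9.5691337]
wrist [ 0.66494855 -0.03657722] [ 0.67506745 -0.0475417 ] [ 10.1188913  -10.96447732] [ 8.87554905 11.99317944]
scene [ 0.67276437 -0.04189549] [ 0.67828279 -0.04945463] [ 5.51842014 -7.55914208] [4.66976022 8.1109142 ]
scene [ 0.66835918 -0.04076765] [ 0.68148469 -0.05203159] [ 13.12550972 -11.26393352] [11.83224058 12.61559696]
```

View pics/c4.png

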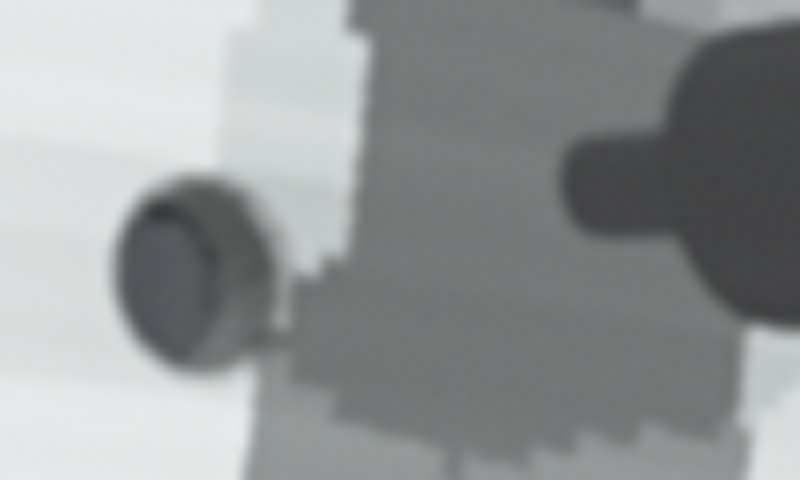

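```bash
python3 - <<'E'
from h import *
for c,a,b in[("wrist",(403.7,83.7),(453.8,73))]:
    p,q=at(c,a,.018)[:2],at(c,b,.05)[:2]
    y=np.radians(6.2);A=np.array([[np.cos(y),np.sin(y)],[np.sin(y),-np.cos(y)]])
    print(c,p,q,(q-p)*1e3,A@(q-p)*1e3)
E
python3 -m crank '[0,0,0,2,3,0,0, 0,0,0,2,4,0,0, 0,0,0,2,3,0,0, 0,0,0,0,0,0,0, 0,0,0,0,0,0,0]'
python3 - <<'E'
from h import *
m=eyes.camera_model("wrist"); im=eyes.snapshot("wrist"); cv2.imwrite("pics/w5.png",im)
for n,z in[("mark",.018),("plunger_tip",.05)]:
    for q in spotter.place_of("wrist",n)[:2]:
        print(n,round(q["p"],2),np.round(q["location"],1),np.round(at("wrist",q["location"],z,m)[:2],4))
c="scene";ims=eyes.snapshot(c)
s=ims[230:275,235:285]; w=im[50:110,380:460]
cv2.imwrite("pics/c5.png",cv2.hconcat([cv2.resize(w,(400,300),interpolation=cv2.INTER_CUBIC),cv2.resize(s,(333,300),interpolation=cv2.INTER_CUBIC)]))
E
```

```text
wrist [ 0.66667002 -0.03708299] [ 0.67351645 -0.04658867] [ 6.84642612 -9.50567602] [ 5.77977424 10.18948659]
clock: 7.62
tool_pos: [0.5714, 0.0186, 0.0085]
orientation: [180.0, -0.0, 6.2]
force: [-0.5, -0.3, -1.1]
opening: 0.0047
gripper_force: 30.0
mark 0.74 [404.8  84.1] [ 0.674  -0.0475]
```

View pics/c5.png

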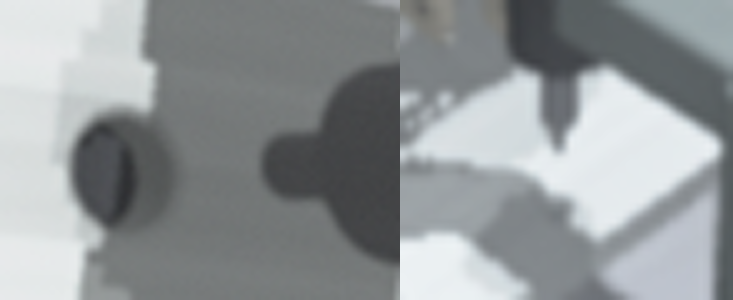

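```bash
python3 - <<'E'
from h import *
p,q=at("wrist",(404.2,83.3),.018)[:2],at("wrist",(436.6,82.8),.05)[:2]
y=np.radians(6.2);A=np.array([[np.cos(y),np.sin(y)],[np.sin(y),-np.cos(y)]])
print(p,q,(q-p)*1e3,A@(q-p)*1e3)
m=eyes.camera_model("scene");T=np.linalg.inv(np.array(m["extrinsics"]))
for P in([*p,.018],[*q,.05],[*q,.018],[*q,.25]):
    v=T[:3,:3]@P+T[:3,3];u=v[:2]/v[2]*[m["fx"],m["fy"]]+[m["cx"],m["cy"]];print(u,"crop",(u-[235,230])*6.67+[400,0])
ims=eyes.snapshot("scene");t=eyes.snapshot("top")
cv2.imwrite("pics/c6.png",cv2.hconcat([cv2.resize(ims[225:285,225:290],(390,360),interpolation=cv2.INTER_CUBIC),cv2.resize(t[130:195,235:300],(360,360),interpolation=cv2.INTER_CUBIC)]))
E
```

```text
[ 0.67426523 -0.04701561] [ 0.67388304 -0.04720534] [-0.38218732 -0.18973291] [-0.40044292  0.14734717]
[258.86666847 259.25724896] crop [559.19067867 195.14585056]
[258.81893739 250.51076434] crop [558.87231236 136.80679813]
[258.72234493 259.2084815 ] crop [558.22804071 194.82057163]
[259.50189679 189.01333185] crop [ 563.42765161 -273.38107658]
```

View pics/c6.png

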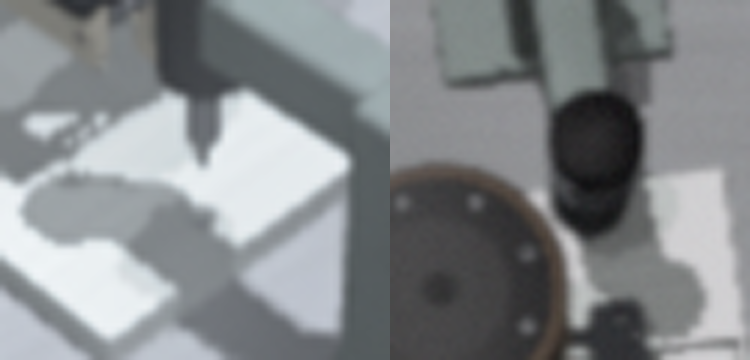

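The projected positions of the tip and socket agree to under 1 mm. I'll release, rise and check from another height.

```bash
python3 -m crank '[0,0,0,0,0,0,1, 0,0,0,0,0,0,1, 0,0,0,0,0,0,1, 0,0,0,0,0,0,1, 0,0,0,0,0,0,1]'; python3 -m crank '[0,0,0,0,0,0,1, 0,0,0,0,0,0,1, 0,0,0,-20,-20,-20,1, 0,0,0,-20,-20,-20,1, 0,0,0,-10,-20,-20,1]';python3 -m crank '[0,0,0,0,0,0,0, 0,0,0,0,0,0,0]'
python3 - <<'E'
from h import *
obs()
m=eyes.camera_model("wrist"); im=eyes.snapshot("wrist"); cv2.imwrite("pics/w7.png",im)
print(np.array(m["extrinsics"])[:3,3])
T=np.linalg.inv(np.array(m["extrinsics"]))
def pr(P):
    v=T[:3,:3]@P+T[:3,3];th=np.arctan2(np.hypot(*v[:2]),v[2]);return v[:2]/np.hypot(*v[:2])*th*m["fx"]+[m["cx"],m["cy"]]
a,b=pr([.6743,-.047,.018]),pr([.6739,-.0472,.05]);print("pred",a,b)
for n,z in[("mark",.018),("plunger_tip",.05)]:
    for q in spotter.place_of("wrist",n)[:2]:
        print(n,round(q["p"],2),np.round(q["location"],1),np.round(at("wrist",q["location"],z,m)[:2],4))
c=np.int32((a+b)/2);x0=max(0,min(432,c[0]-40));y0=max(0,c[1]-30);print(x0,y0)
cv2.imwrite("pics/c7.png",cv2.resize(im[y0:y0+60,x0:x0+80],(800,600),interpolation=cv2.INTER_CUBIC))
E
```

```text
clock: 8.55
tool_pos: [0.5711, 0.0189, 0.0086]
orientation: [-180.0, -0.0, 6.2]
force: [0.7, -1.1, 0.5]
opening: 0.0492
gripper_force: 0.0
clock: 9.18
tool_pos: [0.5138, 0.0733, 0.0691]
orientation: [180.0, 0.0, 6.2]
force: [0.1, 0.6, 0.7]
opening: 0.0879
gripper_force: 0.0
clock: 9.43
tool_pos: [0.5149, 0.073, 0.0683]
orientation: [-180.0, 0.0, 6.2]
force: [-0.1, 0.1, -0.4]
opening: 0.0729
gripper_force: 0.0
t 9.425 p [0.5149 0.073  0.0683] rpy [-180.      0.      6.21] F [-0.1  0.1 -0.4] op 0.07291084040758081
[0.59700535 0.08279611 0.22641407]
pred [435.69995444  32.41181076] [459.42476927  26.13995142]
mark 0.97 [433.3  32.4] [ 0.6736 -0.0447]
plunger_tip 0.68 [460.5  22.1] [ 0.6773 -0.048 ]
407 0
```

View pics/c7.png

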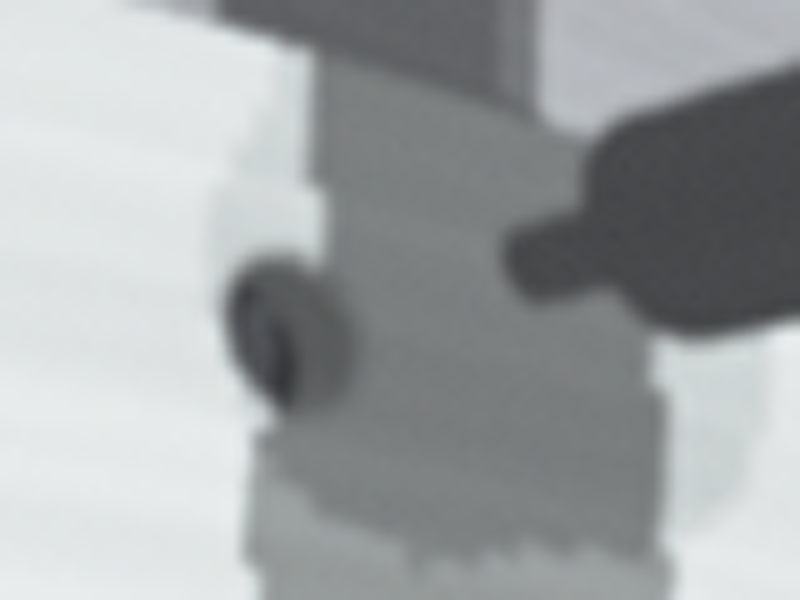

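The second view gives the socket at (435.4, 32.8) and the tip at (459.3, 26.0). Both match the predictions to under 0.5 px, so the alignment is good. Next I go over the knob with the fingers closed.

```bash
python3 -m crank '[0,0,0,0,0,-50,0, 0,0,0,0,0,-50,0, 0,0,0,0,0,-50,0, 0,0,0,0,0,-52,0, 0,0,0,0,0,0,0]'; python3 -m crank '[0,0,0,36.3,34.2,0,0, 0,0,0,36.3,34.2,0,0, 0,0,0,36.3,34.2,0,0, 0,0,0,36.3,34.2,0,0, 0,0,0,0,0,0,0]'; python3 -m crank '[0,0,0,0,0,0,0, 0,0,0,0,0,8,0,0,0,0,0,0,8,0,0,0,0,0,0,4,0,0,0,0,0,0,0,0]'
```

```text
clock: 10.2
tool_pos: [0.5172, 0.0733, 0.2744]
orientation: [-179.9, -0.4, 6.2]
force: [0.9, -0.3, -0.8]
opening: 0.0111
gripper_force: 0.0
clock: 10.82
tool_pos: [0.6754, -0.0499, 0.2665]
orientation: [180.0, 0.3, 6.0]
force: [-1.4, -0.1, -0.3]
opening: 0.0006
gripper_force: 0.0
clock: 11.45
tool_pos: [0.6737, -0.0468, 0.2507]
orientation: [-180.0, 0.0, 6.2]
force: [0.2, 0.2, -0.1]
opening: 0.0003
gripper_force: 0.0
```

Over the knob at z = 0.2507. Pressing down: 38 mm first, staying above the bottom.

```bash
python3 -m crank '[0,0,0,0,0,4,0, 0,0,0,0,0,6,0,0,0,0,0,0,6,0,0,0,0,0,0,6,0,0,0,0,0,0,6,0]';python3 -m crank '[0,0,0,0,0,5,0, 0,0,0,0,0,3,0,0,0,0,0,0,1,0,0,0,0,0,0,0,0,0,0,0,0,0,0,0]'
```

```text
clock: 12.08
tool_pos: [0.6743, -0.047, 0.2223]
orientation: [-180.0, -0.0, 6.2]
force: [-1.1, 2.4, 5.2]
opening: 0.0003
gripper_force: 2.6
clock: 12.7
tool_pos: [0.6742, -0.047, 0.2136]
orientation: [-180.0, -0.0, 6.2]
force: [-1.8, 3.3, 6.4]
opening: 0.0007
gripper_force: 2.9
```

The travel is 36 mm and the force is only the spring's, so the tip is inside the socket.

```bash
python3 -m crank '[0,0,0,0,0,2,0, 0,0,0,0,0,2,0,0,0,0,0,0,0.5,0,0,0,0,0,0,0,0,0,0,0,0,0,0,0]'; python3 -m crank '[0,0,0,0,0,0.5,0, 0,0,0,0,0,0,0]'
```

```text
clock: 13.32
tool_pos: [0.6742, -0.047, 0.2092]
orientation: [-180.0, -0.0, 6.2]
force: [-2.3, 2.1, 6.6]
opening: 0.0002
gripper_force: 3.1
clock: 13.58
tool_pos: [0.6743, -0.047, 0.2087]
orientation: [-180.0, -0.0, 6.2]
force: [-2.1, 3.4, 6.1]
opening: 0.0001
gripper_force: 3.1
```

```bash
python3 -m crank '[0,0,0,0,0,0.4,0, 0,0,0,0,0,0,0]'
```

```text
clock: 13.82
tool_pos: [0.6742, -0.047, 0.2083]
orientation: [-180.0, -0.0, 6.2]
force: [-2.2, 2.2, 6.3]
opening: 0.0006
gripper_force: 3.1
```

```bash
for i in 1; do python3 -m crank '[0,0,0,0,0,0.3,0, 0,0,0,0,0,0,0]'|grep -E "force|pos"; done
```

```text
tool_pos: [0.6743, -0.047, 0.2083]
force: [-2.5, 3.7, 7.7]
gripper_force: 3.8
```

```bash
python3 -m crank '[0,0,0,0,0,0.3,0, 0,0,0,0,0,0,0]'|grep -E "force|pos"
```

```text
tool_pos: [0.6743, -0.047, 0.2083]
force: [-2.4, 2.7, 8.3]
gripper_force: 4.4
```

The tip is on the bottom and the arm is compliant, at a few N/mm.

```bash
python3 -m crank '[0,0,0,0,0,0.6,0, 0,0,0,0,0,0,0]'|grep -E "force|pos"
```

```text
tool_pos: [0.6743, -0.047, 0.2082]
force: [-3.6, 4.5, 11.3]
gripper_force: 5.6
```

```bash
python3 -m crank '[0,0,0,0,0,1,0, 0,0,0,0,0,0,0]'|grep -E "force|pos"
```

```text
tool_pos: [0.6743, -0.047, 0.2081]
force: [-5.2, 5.3, 15.2]
gripper_force: 7.7
```

```bash
python3 -m crank '[0,0,0,0,0,1.2,0, 0,0,0,0,0,0,0, 0,0,0,0,0,0,0, 0,0,0,0,0,0,0, 0,0,0,0,0,0,0]'; python3 -m crank '[0,0,0,0,0,0,0, 0,0,0,0,0,0,0, 0,0,0,0,0,0,0]'
```

```text
clock: 15.45
tool_pos: [0.6743, -0.0471, 0.2079]
orientation: [180.0, -0.2, 6.2]
force: [-8.5, 5.5, 20.8]
opening: 0.0003
gripper_force: 10.3
clock: 15.82
tool_pos: [0.6743, -0.0471, 0.2079]
orientation: [180.0, -0.2, 6.3]
force: [-7.6, 5.7, 20.8]
opening: 0.0002
gripper_force: 10.3
```

The tip bears on the socket with about 14 N and held for more than 0.5 s. Letting up, then a check.

```bash
python3 -m crank '[0,0,0,0,0,-3,0, 0,0,0,0,0,-5,0, 0,0,0,0,0,-8,0, 0,0,0,0,0,-10,0, 0,0,0,0,0,-10,0]'; python3 -m crank '[0,0,0,0,0,-10,0, 0,0,0,0,0,-15,0, 0,0,0,0,0,-15,0, 0,0,0,-25,-40,0,0, 0,0,0,-50,-30,0,0]'; python3 -m crank '[0,0,0,-50,-30,0,0, 0,0,0,-30,-20,40,0, 0,0,0,-10,-10,50,0,0,0,0,0,0,0,0,0,0,0,0,0,0,0]'
python3 - <<'E'
from h import *
obs()
m=eyes.camera_model("wrist"); im=eyes.snapshot("wrist")
T=np.linalg.inv(np.array(m["extrinsics"]))
def pr(P):
    v=T[:3,:3]@P+T[:3,3];th=np.arctan2(np.hypot(*v[:2]),v[2]);return v[:2]/np.hypot(*v[:2])*th*m["fx"]+[m["cx"],m["cy"]]
a,b=pr([.6743,-.047,.018]),pr([.6739,-.0472,.05]);print("pred",a,b)
for n,z in[("mark",.018),("plunger_tip",.05)]:
    for q in spotter.place_of("wrist",n)[:1]:
        print(n,round(q["p"],2),np.round(q["location"],1),np.round(at("wrist",q["location"],z,m)[:2],4))
c=np.int32((a+b)/2);x0=max(0,min(432,c[0]-40));y0=max(0,min(324,c[1]-30));print(x0,y0)
cv2.imwrite("pics/c8.png",cv2.resize(im[y0:y0+60,x0:x0+80],(800,600),interpolation=cv2.INTER_CUBIC))
E
```

```text
clock: 16.45
tool_pos: [0.6742, -0.047, 0.2413]
orientation: [-180.0, -0.0, 6.2]
force: [0.2, 3.3, 3.3]
opening: 0.0005
gripper_force: 1.6
clock: 17.08
tool_pos: [0.5918, 0.015, 0.2802]
orientation: [180.0, 0.1, 6.2]
force: [-0.5, 1.5, 1.0]
opening: 0.0006
gripper_force: 0.0
clock: 17.7
tool_pos: [0.4975, 0.0644, 0.1926]
orientation: [180.0, -0.1, 6.2]
force: [-0.1, -0.1, 0.9]
opening: 0.0004
gripper_force: 0.0
t 17.7 p [0.4975 0.0644 0.1926] rpy [ 1.7998e+02 -1.1000e-01  6.2300e+00] F [-0.1 -0.1  0.9] op 0.00037397614991112224
pred [372.40659876  36.11848776] [383.26006998  31.13521461]
mark 0.57 [370.7  37.7] [ 0.6718 -0.0451]
plunger_tip 0.56 [384.9  32.4] [ 0.673  -0.0492]
337 3
```

View pics/c8.png

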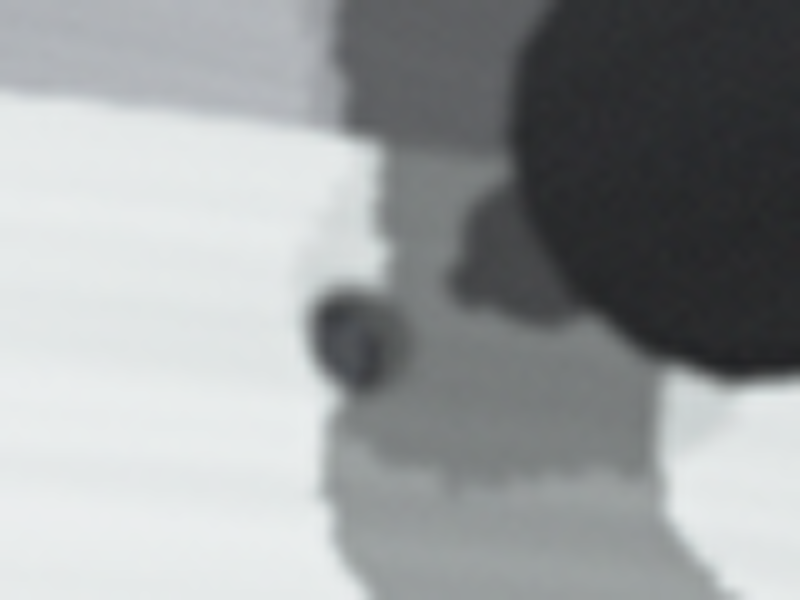

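The plunger is back up. The socket at (372.5, 36.5) and the tip at about (383, 30.5) are where predicted, so the tray has not moved.

```bash
python3 -m crank '[0,0,0,0,0,0,0,0,0,0,0,0,0,0]' | tail -3; python3 -c "
from plant import ctrl
print(ctrl.close_job())"
```

```text
force: [0.7, 0.5, -0.5]
opening: 0.0003
gripper_force: 0.0
the job is handed in; nothing more can be done
None
```

The job is handed in; no verdict came back. The socket was placed within about 0.5 mm of the tip (camera estimate), the tip was pressed onto its bottom with about 14 N (from the wrist force) for over 0.5 s, the plunger is back up, the tray has not shifted since, and the robot is clear.

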